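# Index the rotary holding fixture and lock it

## Task

On the repair bench, turn the four-armed fixture by pushing on its arms until the arm with the vee nest points straight at the index post, and let it come to rest there; then push the lock lever away from you until it is against its stop, leaving the fixture lined up. Only push: lift nothing, and leave the loose parts and tools on the bench where they are.

Things in the scene. Friction and masses are not known exactly. Their poses are not given: they have to be found in the camera images.
- hub (a point): Centre of the fixture's four-armed aluminium spider, on its vertical axis, 68 mm above the bench, level with the arm tops. x points to the index post. Hub disc 36 mm in radius, bolt head up to 80 mm. Below: a fixed green round base of 95 mm radius, 12 mm thick, and a pedestal of 38 mm radius. Between the arms a fingertip can be lowered freely to 15 mm above the bench and push an arm sideways.
- vee_end (a point): Point over the vee nest, 120 mm from the axis, 68 mm up; x points outward. Four arms at 90 degrees: bars 26 mm wide, undersides 47 and tops 67 mm up, to 102 mm from the axis; then steel nests to 144 mm, no higher than 79 mm. Vee nest: the only rectangular one, 57 mm wide, two sloping cheeks, open groove along the arm. Anticlockwise: round cup, low disc, thin pin.
- index_spot (a point): Where vee_end must come: on the line from the hub to the index post, 120 mm from the axis, 68 mm above the bench. Nothing is seen there but the post beyond it.
- index_post (a point): Top of the index post, the only upright post on the fixture's base: square steel, 16 mm wide, one edge towards the hub, 168 mm from the axis, top 88 mm above the bench. Fixed. It stands on the fixture's side away from the robot, within 0.3 rad of +x from the hub.
- spider (a joint): Turn of the spider, rad, anticlockwise from above positive. 0 (or any full turn): the vee arm points at the index post. Starts between 0.8 and 5.48. Turns both ways without end stops and stays where it is left (0.25 N m bearing friction: about 3 N at 85 mm from the axis).
- lock_pivot (a point): Pivot of the lock lever, on its vertical axis, 66 mm above the bench, on a green boss of 17 mm radius on the fixture's right side, 181 mm from the hub. Fixed.
- lock_knob (a point): Top centre of the lock lever's grey upright knob: 18 mm across, from 50 to 85 mm above the bench, 72 mm from the pivot. The steel bar between pivot and knob is 12 mm wide, 53 to 63 mm above the bench, with free space under it beyond the boss's 12 mm thick foot. x points outward along the lever.
- lock (a joint): Lock lever, rad: 0 fully open (leaning back towards the robot), 1.05 locked, against its stop. Grows anticlockwise from above, the knob moving away from the robot. Starts between 0 and 0.2 and stays where it is left (0.15 N m: about 2 N at the knob). Locking does not stiffen the spider: it can still be knocked out of line.
- bearing: Bystander, loose: a steel ball bearing ring, 42 mm across, 14 mm high, lying flat near the fixture on the robot's side. Origin: centre of its underside.
- socket: Bystander, loose: a plain steel socket, 26 mm across, 38 mm high, standing between the lock lever and the index post. Origin: centre of its underside.
- spray: Bystander, loose: a white spray can, 66 mm across, 190 mm high. Origin: centre of its underside.
- grease: Bystander, loose: a white jar, 70 mm across, 65 mm high. Origin: centre of its underside.
- wrench: Bystander, loose: a wrench lying flat beyond and right of the fixture. Origin: centre of its underside.
- screwdriver: Bystander, loose: a screwdriver lying flat left of the fixture. Origin: centre of its underside.
- hammer: Bystander, loose: a hammer lying flat right of the fixture. Origin: centre of its underside.

How it is judged:
By the outcome, as a careful person would: the job done as asked, in the order asked, and still so for the second after the job is handed in, with the robot touching nothing.
It also fails if it takes over 51 s, if anything falls off the work surface, if the arm or the gripper's body presses on something with over 40 N, if the wrist force passes 120 N, or if a joint passes its speed limit or range.

## Robot

A 6-joint arm with a two-finger parallel gripper is mounted at the origin on the work surface. World frame = base frame: x ahead of the robot, y to its left, z up, the work surface at z = 0. Lengths are in m, angles in rad, forces in N, time in s.
With the tool pointing down it reaches from about 0.3 to 0.775 m from the base axis. Payload 14.6 kg.
Tool frame: the origin (TCP) lies at the very end of the fingers, on their centre line; the grasp point (between the pads) lies 19 mm behind it; z points along the fingers, y is the line along which they close (so a half turn about z gives the same grasp; the last joint's range is limited). The gripper opens to 94 mm and grips with 3 to 60 N. Pads are 16 mm wide; open, the fingers measure 119 mm over their backs; the gripper's body (75 mm by 177 mm) begins 78 mm behind the grasp point.
Start: joints at [-1.224, 0.3, 1.521, -0, 1.321, -0.067], TCP at [0.221, -0.504, 0.205] pointing down, gripper open.
Joint ranges: [-3.03, 3.03], [-0.79, 2.21], [0.23, 2.52], [-1.04, 4.18], [0, 3.07], [-2.55, 2.55]. Speed limits (rad/s): [2.22, 2.22, 2.57, 3.14, 3.14, 3.14].

## Interface

Orientations are given as [roll, pitch, yaw] about the fixed x, y, z axes, in that order (R = Rz(yaw) Ry(pitch) Rx(roll)).
In Python, from station import ctrl gives the robot as it stands. The module is installed in compiled form; this text tells all that it offers.
- The arm moves only by the tool step_arm, never from a script. Its argument "deltas" is a list of rows, each an object with "dp": the shift along the tool's x, y, z scaled (see below), a list of three; "twist": the turn about the tool's z scaled (see below). In form: [{"dp": [tx, ty, tz], "twist": twist}, ...]. A call has 1 to 12 rows; each row shifts and turns the commanded pose from where the row before left it, along the tool's axes as they then stand; what a row does not reach is not made up. The controller multiplies each number of a shift by 0.04 m and each number of a turn by 4 degrees. A row lasts 1/10 s, in which the tool goes at most 50 mm and 8.59 degrees, less where a joint would pass 70% of its speed; a pose out of reach is approached as far as the arm can. A call with a number of a shift or a turn outside -1 to 1 is refused whole. A call with a gripper value outside its range is refused whole. "gripper" is the opening, from -1 (shut) to 1 (fully open), set as the call begins (left out, the last holds). The fingers move at their own pace and stop on an object; "squeeze" is the grip in N (left out, the last holds). Time passes only in rows, so rows that do not move let the fingers close. It gives the time, the measured TCP pose, the force, the opening and the grip force at its end, in the units of the state.
- ctrl.get_obs(): the state, without advancing time (a new reading comes with each control period).
- ctrl.camera(name): name is "scene" or "top"; returns (picture, depth): 400x640x3 uint8, red, green, blue; 400x640 float32, m along the optical axis (not along the pixel's ray), 0 where there is no reading.
- ctrl.get_calibration(name): a dict with "fx", "fy", "cx", "cy" (pixels), "world_to_cam" (4x4, takes a point from world to camera coordinates). Camera axes: x right, y down, z forward; pixel columns grow to the right and rows downward; lengths in m; the calibration is good to about 2 mm. A picture is of the moment at which its call begins. get_calibration takes no time and is no camera call.
- ctrl.hand_in(): hands the job in; it is judged then, once.
Trained networks look in the newest picture that a camera, given by its name, has taken for a name from the list of things; names that differ only in an ending like _2 or _b are one class to them, and where a whole thing is asked for, a point or a joint stands for the part that bears it (a point fixed in the world has none). Each returns a list of dicts, best first, with "conf" (0 to 1); they miss things now and then, are a little off and sometimes report something else, mostly with a low value. They report only what shows in the picture. A call takes as long as a camera call.
- ctrl.spot_in(camera, label): "rect" ([left, top, right, bottom] as shares, 0 to 1, of the picture: columns of its width, rows of its height, round what is visible of it).
- ctrl.cut_out(camera, label): "pixels" (400x640 bool, what is visible of it) and "rect" ([left, top, right, bottom] as shares, 0 to 1, of the picture: columns of its width, rows of its height, round what is visible of it).
The state is a dict: "time_s": time; "qpos": joint angles; "joint_vel": joint speeds; "tau": joint torques, N m; "ee_pos": TCP position; "eef_rot": TCP orientation; "force": force on the tool from outside, world axes, zero at the start; "moment": the same for the moment, N m; "grip_width": finger opening in m; "grip_force": force on a finger pad.
Only numpy, scipy, OpenCV 4.12 (cv2) and the standard library are available. Lean on these libraries where they do the work, as an engineer would, in place of code of your own. Each camera call takes 0.05 s, during which the arm holds its last target. There are 200 camera calls.

## Working session

There is one attempt and no reset: what is moved stays moved. The work goes in short steps, Python scripts to look and compute and a tool call to move; the robot and the scene stay as the last step left them, time stands still between calls to the robot, and variables do not carry over. Pictures are saved under pics/ and viewed, at most 10 in all, crops included, and the job is handed in when it is done.

Besides the shell and the picture viewer there is one more tool, called as a command line: name --argument value ..., lists and objects as JSON in quotes. step_arm: Moves the arm, as the interface text tells. Its arguments: {"type":"object","properties":{"deltas":{"type":"array"},"gripper":{"type":"number"},"squeeze":{"type":"number"}},"required":["deltas"]}

```bash
mkdir -p pics; cat > h.py <<'E'
import numpy as np, cv2
from station import ctrl
def cal(n):
    c=ctrl.get_calibration(n); return c,np.linalg.inv(np.array(c["world_to_cam"]))
def back(n,u,v,z):
    "intersect pixel ray with plane z"
    c,T=cal(n); d=T[:3,:3]@np.array([(u-c["cx"])/c["fx"],(v-c["cy"])/c["fy"],1]); o=T[:3,3]
    return o+d*(z-o[2])/d[2]
def proj(n,p):
    c,_=cal(n); q=np.array(c["world_to_cam"])@np.append(p,1); return c["fx"]*q[0]/q[2]+c["cx"],c["fy"]*q[1]/q[2]+c["cy"]
def cloud(n,D):
    c,T=cal(n); v,u=np.mgrid[:400,:640]
    P=np.stack([(u-c["cx"])/c["fx"]*D,(v-c["cy"])/c["fy"]*D,D],-1)
    return P@T[:3,:3].T+T[:3,3]
E
python3 - <<'E'
from h import *
for n in("top","scene"):
    im,D=ctrl.camera(n); cv2.imwrite(f"pics/{n}0.png",im[:,:,::-1]); np.save(f"pics/{n}0.npy",D)
    print(n,"cam at",cal(n)[1][:3,3].round(3), cal(n)[1][:3,2].round(2))
    P=cloud(n,D)
    for l in("hub","vee_end","index_post","lock_pivot","lock_knob","bearing","socket","spray","grease","hammer"):
        r=ctrl.cut_out(n,l)[:1]
        for k in r:
            m=k["pixels"]&(D>0); Q=P[m]; 
            print(l,round(k["conf"],2),(np.array(k["rect"])*[640,400,640,400]).round(), np.median(Q,0).round(3) if len(Q) else None, Q.min(0).round(3) if len(Q) else None,Q.max(0).round(3) if len(Q) else None)
print(ctrl.get_obs())
E
```

```text
top cam at [ 0.392 -0.006  1.245] [ 0.15  0.   -0.99]
hub 0.68 [220. 130. 358. 237.] [0.565 0.113 0.015] [ 0.46  -0.113 -0.004] [0.77  0.262 0.093]
vee_end 0.58 [220. 158. 312. 239.] [0.562 0.14  0.066] [ 0.459  0.018 -0.004] [0.69  0.262 0.085]
index_post 0.95 [219. 134. 361. 240.] [0.565 0.112 0.015] [ 0.459 -0.111 -0.007] [0.777 0.278 0.093]
lock_pivot 0.83 [219. 131. 359. 237.] [0.565 0.112 0.015] [ 0.459 -0.116 -0.004] [0.77  0.262 0.093]
lock_knob 0.6 [329. 206. 361. 225.] [ 0.525 -0.062  0.065] [ 0.493 -0.113 -0.002] [ 0.55  -0.032  0.088]
socket 0.62 [317. 158. 327. 167.] [ 0.676 -0.01   0.036] [ 0.667 -0.022 -0.001] [0.695 0.002 0.045]
spray 0.85 [154. 148. 201. 183.] [0.639 0.368 0.164] [ 0.615  0.349 -0.006] [0.715 0.491 0.196]
grease 0.87 [466. 263. 498. 293.] [ 0.354 -0.445  0.064] [ 0.319 -0.493 -0.003] [ 0.386 -0.42   0.071]
hammer 0.69 [473. 146. 512. 236.] [ 0.626 -0.483  0.023] [ 0.469 -0.556 -0.005] [ 0.738 -0.443  0.032]
scene cam at [ 1.079 -0.741  0.899] [-0.43  0.6  -0.67]
vee_end 0.89 [304. 152. 404. 223.] [0.579 0.124 0.064] [ 0.406  0.014 -0.006] [0.695 0.34
[... 688 characters left out ...]
.005] [ 0.764 -0.442  0.082]
{'time_s': 1.1, 'qpos': array([-1.22357513e+00,  2.99863719e-01,  1.52101783e+00,  2.95600364e-05,
        1.32071856e+00, -6.65852301e-02]), 'joint_vel': array([-0.00121674,  0.00080409, -0.00034495,  0.00053179, -0.00137735,
        0.00035131]), 'tau': array([-2.82521694e-03, -5.31673300e+01, -3.52919018e+01,  7.06988038e-02,
        2.12994061e-02, -9.83836117e-06]), 'ee_pos': array([ 0.22115819, -0.5035531 ,  0.20545794]), 'eef_rot': array([-3.14158712e+00, -2.90732411e-05,  4.13799107e-01]), 'force': array([ 0.2723581 , -0.18093158, -0.16846574]), 'moment': array([ 0.02803562, -0.01396078, -0.0426431 ]), 'grip_force': 0.0, 'grip_width': 0.09412570309079395}
```

```bash
python3 - <<'E'
from h import *
a=cv2.imread("pics/top0.png")[110:250,205:375]; b=cv2.imread("pics/scene0.png")[130:260,260:430]
a=cv2.resize(a,None,fx=4,fy=4,interpolation=3)[:560,:680]; cv2.imwrite("pics/a.png",a)
cv2.imwrite("pics/b.png",cv2.resize(b,None,fx=4,fy=4,interpolation=3))
E
```

```text
(no output)
```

View pics/a.png

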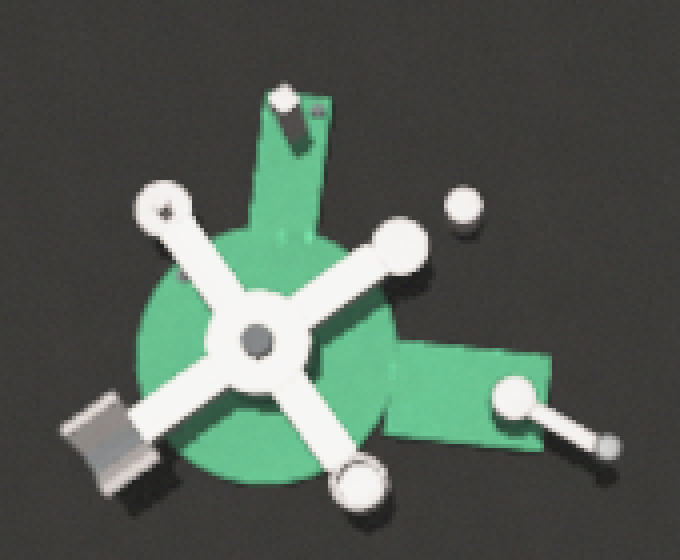

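View pics/b.png

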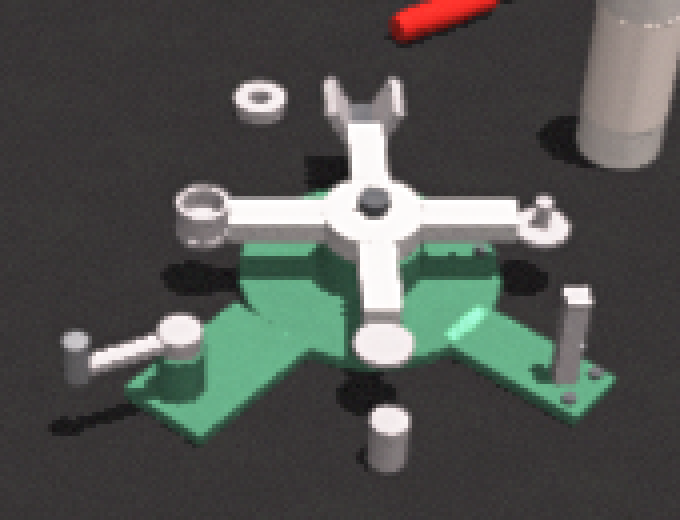

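Top crop: hub bolt (258,341), post top (284,97), vee nest at lower left (112,443), pivot (514,398), knob (608,447), socket (464,205). The scene crop agrees: vee at (363,105), post (577,293), pivot (180,327), knob (75,341), and the bearing at (260,100). I'll work out world positions from both views.

```bash
cat >> h.py <<'E'
def segs(n,im,D,hub):
    "fit arm angles: bright pixels at z 60..73 mm, radius 45..98 mm; returns the angles of clusters"
    P=cloud(n,D); d=P-hub; r=np.hypot(d[...,0],d[...,1]); m=(D>0)&(P[...,2]>.058)&(P[...,2]<.075)&(r>.045)&(r<.098)
    x=d[m]; t=np.arctan2(x[:,1],x[:,0]); t0=np.angle(np.exp(4j*t).mean())/4
    return t0, m.sum()
E
python3 - <<'E'
from h import *
def t(p): return 205+(p[0]+.5)/4-.5,110+(p[1]+.5)/4-.5
def s(p): return 260+(p[0]+.5)/4-.5,130+(p[1]+.5)/4-.5
for n,a,b,z in(("hub",(258,341),(374,197),.08),("post",(284,97),(577,293),.088),("pivot",(514,398),(180,327),.066),("knob",(608,447),(75,341),.085),("socket",(464,205),(389,414),.038),("vee",(112,443),(363,105),.066),("cup",(358,485),(203,200),.079),("bearing",(0,0),(260,95),.014)):
    print(n,back("top",*t(a),z)[:2].round(4),back("scene",*s(b),z)[:2].round(4))
hub=(back("top",*t((258,341)),.08)+back("scene",*s((374,197)),.08))/2
for n in("top","scene"):
    D=np.load(f"pics/{n}0.npy"); a,k=segs(n,None,D,hub); print(n,np.degrees(a),k)
# bearing check via depth
P=cloud("top",np.load("pics/top0.npy"))
E
```

```text
hub [0.5744 0.1314] [0.5799 0.132 ]
post [0.7443 0.1163] [0.7451 0.1179]
pivot [ 0.5379 -0.0439] [ 0.5406 -0.0418]
knob [ 0.5027 -0.1066] [ 0.5067 -0.1074]
socket [ 0.6803 -0.0089] [ 0.6808 -0.0045]
vee [0.5053 0.2316] [0.5058 0.2346]
cup [0.4766 0.0618] [0.4845 0.06  ]
bearing [0.8404 0.3369] [0.3955 0.2579]
top 36.17880600970545 730
scene 35.86683748731336 520
```

step_arm --deltas '[{"dp": [0,0,0],"twist": 0.988},{"dp": [0,0,0],"twist": 0.988},{"dp": [0,0,0],"twist": 0.988},{"dp": [0,0,0],"twist": 0.988},{"dp": [0,0,0],"twist": 0.988},{"dp": [0,0,0],"twist": 0.988}]' --gripper -1

```text
time_s: 1.7
ee_pos: [0.2211, -0.5036, 0.2054]
eef_rot: [-3.142, 0.0, -0.003]
force: [0.1, 0.5, -0.7]
grip_width: 0.0494
grip_force: 0.0
```

step_arm --deltas '[{"dp": [0.2,-0.45,0],"twist": 0},{"dp": [0.38,-0.91,0],"twist": 0},{"dp": [0.38,-0.91,0],"twist": 0},{"dp": [0.38,-0.91,0],"twist": 0},{"dp": [0.38,-0.91,0],"twist": 0},{"dp": [0.38,-0.91,0],"twist": 0},{"dp": [0.38,-0.91,0],"twist": 0},{"dp": [0.38,-0.91,0],"twist": 0},{"dp": [0.38,-0.91,0],"twist": 0},{"dp": [0.38,-0.91,0],"twist": 0},{"dp": [0.38,-0.91,0],"twist": 0},{"dp": [0.38,-0.91,0],"twist": 0}]'

```text
time_s: 2.9
ee_pos: [0.3967, -0.0836, 0.2057]
eef_rot: [3.141, -0.001, -0.0]
force: [0.6, -0.2, -0.8]
grip_width: 0.0004
grip_force: 0.0
```

step_arm --deltas '[{"dp": [0.38,-0.91,0],"twist": 0},{"dp": [0.38,-0.91,0],"twist": 0},{"dp": [0.38,-0.91,0],"twist": 0},{"dp": [0.38,-0.91,0],"twist": 0},{"dp": [0.38,-0.91,0],"twist": 0},{"dp": [0.38,-0.91,0],"twist": 0},{"dp": [0.2,-0.4,0],"twist": 0},{"dp": [0,0,0],"twist": 0},{"dp": [0,0,0],"twist": 0}]'

```text
time_s: 3.8
ee_pos: [0.4953, 0.149, 0.2052]
eef_rot: [3.141, 0.001, 0.0]
force: [0.2, -0.3, 0.0]
grip_width: 0.0008
grip_force: 0.0
```

```bash
python3 - <<'E'
from h import *
o=ctrl.get_obs(); p=o["ee_pos"]; print(p,o["eef_rot"],o["qpos"],o["grip_width"],o["time_s"])
hub=np.array([.577,.1315])
def c(a,e=0):
    a=np.radians(a);n=np.array([-np.sin(a),np.cos(a)]);h=.008*abs(n[0])+.0125*abs(n[1])
    return hub+.085*np.array([np.cos(a),np.sin(a)])+(.013+h+e)*n
path=[c(126,.018)]+[c(a) for a in np.arange(126,-4.8,-6)]
q=p[:2]
for k,w in enumerate(path):
    d=(w-q)/.04; print(k,w.round(4),d.round(2)*[1,-1]); q=w
E
```

```text
[0.49530799 0.14895376 0.20522164] [3.14136111e+00 5.23099026e-04 4.32094624e-04] [ 2.21362348e-01  2.27414431e-01  1.61300323e+00 -1.15436872e-04
  1.30173611e+00  1.79175724e+00] 0.0008141536724883436 3.8
0 [0.4908 0.1739] [-0.11 -0.62]
1 [0.5053 0.1845] [ 0.36 -0.26]
2 [0.5118 0.192 ] [ 0.16 -0.19]
3 [0.5192 0.1988] [ 0.19 -0.17]
4 [0.5275 0.2048] [ 0.21 -0.15]
5 [0.5364 0.2098] [ 0.22 -0.12]
6 [0.546  0.2137] [ 0.24 -0.1 ]
7 [0.556  0.2165] [ 0.25 -0.07]
8 [0.5637 0.2184] [ 0.19 -0.05]
9 [0.5718 0.2195] [ 0.2  -0.03]
10 [0.58   0.2199] [ 0.21 -0.01]
11 [0.5884 0.2195] [0.21 0.01]
12 [0.5968 0.2182] [0.21 0.03]
13 [0.6053 0.216 ] [0.21 0.05]
14 [0.6136 0.2129] [0.21 0.08]
15 [0.6217 0.2089] [0.2 0.1]
16 [0.6294 0.204 ] [0.19 0.12]
17 [0.6367 0.1981] [0.18 0.15]
18 [0.6434 0.1914] [0.17 0.17]
19 [0.6494 0.1838] [0.15 0.19]
20 [0.6546 0.1755] [0.13 0.21]
21 [0.6588 0.1665] [0.11 0.22]
22 [0.662 0.157] [0.08 0.24]
```

step_arm --deltas '[{"dp": [0,0,0.75],"twist": 0},{"dp": [0,0,0.9],"twist": 0},{"dp": [0,0,0.9],"twist": 0},{"dp": [0,0,0.9],"twist": 0},{"dp": [0,0,0.5],"twist": 0},{"dp": [0,0,0.3],"twist": 0},{"dp": [0,0,0],"twist": 0},{"dp": [-0.06,-0.31,0],"twist": 0},{"dp": [-0.05,-0.31,0],"twist": 0},{"dp": [0.18,-0.13,0],"twist": 0},{"dp": [0.18,-0.13,0],"twist": 0}]'

```text
time_s: 4.9
ee_pos: [0.5061, 0.1854, 0.0361]
eef_rot: [-3.141, -0.001, 0.001]
force: [-4.0, -1.1, 1.8]
grip_width: 0.0002
grip_force: 1.8
```

step_arm --deltas '[{"dp": [0.16,-0.19,0],"twist": 0},{"dp": [0.19,-0.17,0],"twist": 0},{"dp": [0.21,-0.15,0],"twist": 0},{"dp": [0.22,-0.12,0],"twist": 0},{"dp": [0.24,-0.1,0],"twist": 0},{"dp": [0.25,-0.07,0],"twist": 0}]'

```text
time_s: 5.5
ee_pos: [0.5568, 0.2167, 0.0351]
eef_rot: [3.141, 0.001, -0.0]
force: [-3.1, -3.2, 0.8]
grip_width: 0.0005
grip_force: 1.7
```

```bash
python3 - <<'E'
from h import *
print(ctrl.get_obs()["ee_pos"],ctrl.get_obs()["force"])
im,D=ctrl.camera("top"); cv2.imwrite("pics/c.png",cv2.resize(im[110:250,205:375,::-1],None,fx=4,fy=4))
E
```

```text
[0.5567999  0.21674906 0.03507825] [-3.11707167 -3.19541841  0.82127209]
```

View pics/c.png

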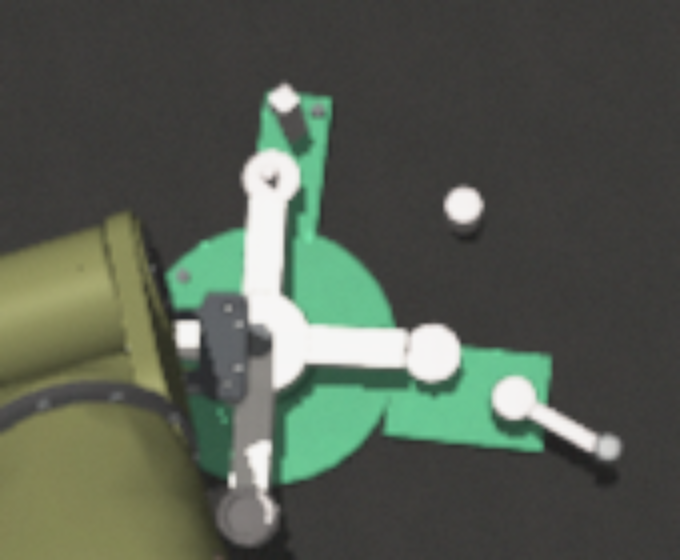

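The crop shows the spider following: the pin arm is at (271,177), just left of the post (284,97), and the bystanders are untouched. I'll carry on round the arc.

step_arm --deltas '[{"dp": [0.19,-0.05,0],"twist": 0},{"dp": [0.2,-0.03,0],"twist": 0},{"dp": [0.21,-0.01,0],"twist": 0},{"dp": [0.21,0.01,0],"twist": 0},{"dp": [0.21,0.03,0],"twist": 0},{"dp": [0.21,0.05,0],"twist": 0},{"dp": [0.21,0.08,0],"twist": 0},{"dp": [0.2,0.1,0],"twist": 0},{"dp": [0.19,0.12,0],"twist": 0},{"dp": [0.18,0.15,0],"twist": 0}]'

```text
time_s: 6.55
ee_pos: [0.6375, 0.1981, 0.0355]
eef_rot: [-3.141, -0.0, 0.0]
force: [-3.4, 2.6, 0.2]
grip_width: 0.0007
grip_force: 1.5
```

step_arm --deltas '[{"dp": [0.17,0.17,0],"twist": 0},{"dp": [0.15,0.19,0],"twist": 0},{"dp": [0.13,0.21,0],"twist": 0},{"dp": [0.08,0.15,0],"twist": 0},{"dp": [0,0,0],"twist": 0},{"dp": [0,0,0],"twist": 0}]'

```text
time_s: 7.15
ee_pos: [0.6583, 0.1693, 0.0356]
eef_rot: [3.141, -0.001, -0.0]
force: [-0.1, 0.2, 0.3]
grip_width: 0.0001
grip_force: 0.0
```

```bash
python3 - <<'E'
from h import *
print(ctrl.get_obs()["ee_pos"],ctrl.get_obs()["force"])
im,D=ctrl.camera("top"); cv2.imwrite("pics/d.png",cv2.resize(im[110:250,205:375,::-1],None,fx=4,fy=4))
for n in ("top","scene"):
    if n=="scene": im,D=ctrl.camera("scene")
    print(n,np.degrees(segs(n,im,D,np.array([.577,.1315,0]))[0]))
E
```

```text
[0.65827245 0.16929967 0.03562124] [-0.10141773  0.17356502  0.34881381]
top 2.780508394263294
scene 6.659378629454797
```

View pics/d.png

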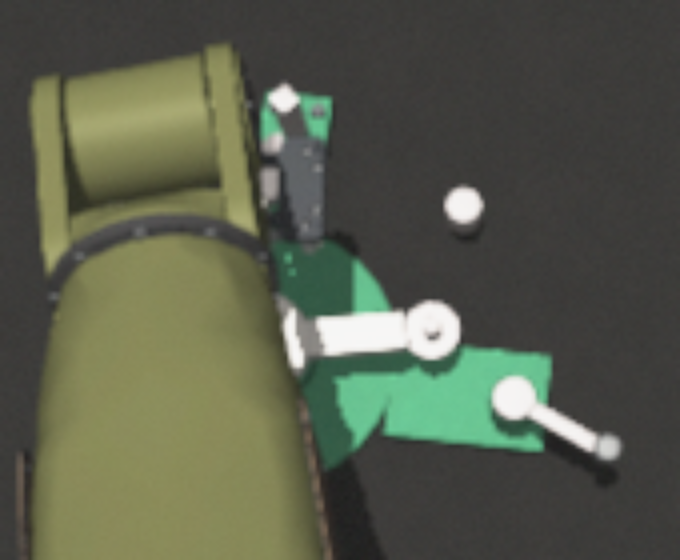

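Crop d: the arm hides the vee end, but the pin arm at (432,330) shows it is still a few degrees short. I'll back out to get a clear look.

step_arm --deltas '[{"dp": [0,-0.3,0],"twist": 0},{"dp": [0,-0.3,0],"twist": 0},{"dp": [0,0,-0.9],"twist": 0},{"dp": [0,0,-0.9],"twist": 0},{"dp": [0,0,-0.9],"twist": 0},{"dp": [-0.5,0.5,-0.9],"twist": 0},{"dp": [-0.5,0.8,0],"twist": 0},{"dp": [-0.5,0.8,0],"twist": 0},{"dp": [-0.5,0.8,0],"twist": 0},{"dp": [-0.5,0.8,0],"twist": 0},{"dp": [-0.5,0.8,0],"twist": 0},{"dp": [-0.5,0.8,0],"twist": 0}]'

```text
time_s: 8.45
ee_pos: [0.5173, -0.0185, 0.1797]
eef_rot: [3.142, -0.001, 0.001]
force: [0.8, -0.5, 0.7]
grip_width: 0.0004
grip_force: 0.0
```

step_arm --deltas '[{"dp": [-0.2,0.9,0],"twist": 0},{"dp": [-0.2,0.9,0],"twist": 0},{"dp": [0,0.9,0],"twist": 0},{"dp": [0,0.9,0],"twist": 0},{"dp": [0,0.9,0],"twist": 0},{"dp": [0,0.9,0],"twist": 0},{"dp": [0,0.5,0],"twist": 0},{"dp": [0,0,0],"twist": 0},{"dp": [0,0,0],"twist": 0}]'

```text
time_s: 9.35
ee_pos: [0.5023, -0.2535, 0.1794]
eef_rot: [-3.141, 0.0, 0.0]
force: [-0.5, 0.0, 0.4]
grip_width: 0.0004
grip_force: 0.0
```

```bash
python3 - <<'E'
from h import *
print(ctrl.get_obs()["ee_pos"],ctrl.get_obs()["force"])
for n,(r,c) in (("top",(110,205)),("scene",(130,260))):
    im,D=ctrl.camera(n)
    cv2.imwrite(f"pics/e_{n}.png",cv2.resize(im[r:r+140,c:c+170,::-1],None,fx=4,fy=4,interpolation=cv2.INTER_CUBIC)); np.save(f"pics/e_{n}.npy",D); cv2.imwrite(f"pics/ef_{n}.png",im[:,:,::-1])
    print(n,[np.degrees(segs(n,im,D,np.array([.577+dx,.1315,0]))[0]).round(2) for dx in(-.002,0,.002)])
E
```

```text
[ 0.50232051 -0.25347844  0.17938055] [-0.45664784  0.02054949  0.39711547]
top [np.float64(5.21), np.float64(5.18), np.float64(5.22)]
scene [np.float64(5.09), np.float64(5.04), np.float64(5.06)]
```

View pics/e_top.png

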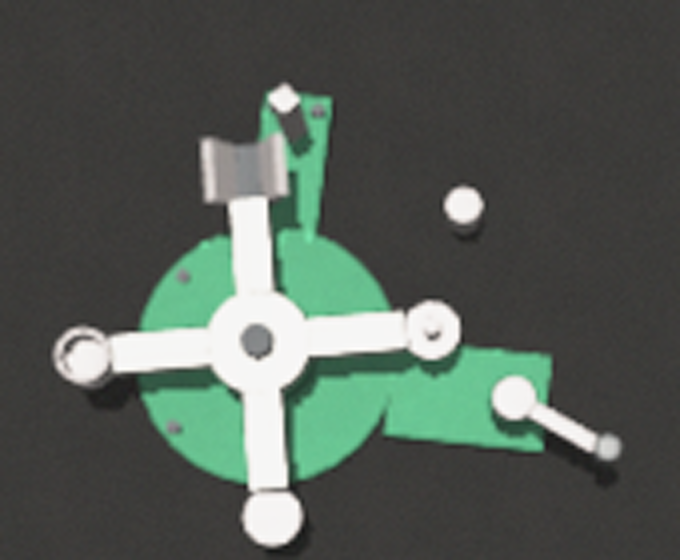

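View pics/e_scene.png

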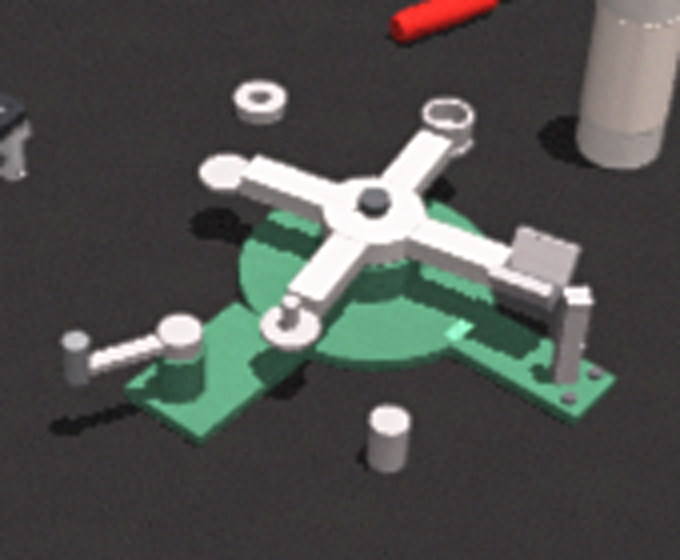

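Both views show the vee arm about 5° off +x on the left (vee nest at (245,170) in the top crop, post at (284,97)). Next I'll refine the index direction by averaging frames.

```bash
cat >> h.py <<'E'
from scipy.optimize import minimize
def grab(n,k=4):
    L=[ctrl.camera(n) for _ in range(k)]
    return np.mean([i.astype(float) for i,_ in L],0),np.median([d for _,d in L],0)
def cen(n,W,z0,z):
    "weighted centroid of weight image W (full size) -> world at z"
    v,u=np.mgrid[:400,:640]; return back(n,(u*W).sum()/W.sum(),(v*W).sum()/W.sum(),z)
def armfit(n,D,h0):
    "hub x,y and cross angle by maximising the fit of arm-top points to a cross"
    P=cloud(n,D); m=(D>0)&(P[...,2]>.061)&(P[...,2]<.073)
    X=P[m][:,:2]; r=np.hypot(*(X-h0).T); X=X[(r>.042)&(r<.1)]
    def f(p):
        d=X-p[:2]; a=np.arctan2(d[:,1],d[:,0])-p[2]; a=(a+np.pi/4)%(np.pi/2)-np.pi/4
        return np.mean((np.hypot(*d.T)*np.sin(a))**2)*1e6
    best=min((minimize(f,[*h0,t],method="Nelder-Mead",options=dict(xatol=1e-6,fatol=1e-6)) for t in(-.1,.1)),key=lambda s:s.fun)
    return best.x,len(X)
E
python3 - <<'E'
from h import *
h0=np.array([.577,.1315])
for n in("top","scene"):
    im,D=grab(n); p,k=armfit(n,D,h0); print(n,"armfit hub",p[:2].round(4),np.degrees(p[2]).round(2),k)
    g=im.mean(2); v,u=np.mgrid[:400,:640]
    hu,hv=proj(n,[*h0,.08]); W=np.clip(200-g,0,None)*(np.hypot(u-hu,v-hv)<6.5)
    hb=cen(n,W,0,.08)
    pu,pv=proj(n,[.745,.117,.088]); W=np.clip(g-190,0,None)*(np.hypot(u-pu,v-pv)<5.5)
    ps=cen(n,W,0,.088); print(" bolt",hb.round(4)," post",ps.round(4))
    P=cloud(n,D); m=(abs(P[...,0]-.745)<.02)&(abs(P[...,1]-.117)<.02)&(P[...,2]>.079); print(" post depth",P[m].mean(0).round(4),m.sum())
    for h in(hb[:2],p[:2]): d=ps[:2]-h; print("  dist",np.hypot(*d).round(4),"dir",np.degrees(np.arctan2(d[1],d[0])).round(2))
    r0,r1,c0,c1=int(pv)-8,int(pv)+9,int(pu)-8,int(pu)+9
    print(g[r0:r1,c0:c1].round().astype(int))
E
```

```text
top armfit hub [0.5744 0.1317] 5.27 799
 bolt [0.5739 0.1318 0.08  ]  post [0.7428 0.1168 0.088 ]
 post depth [0.7411 0.115  0.087 ] 39
  dist 0.1696 dir -5.06
  dist 0.1691 dir -5.06
[[ 60  59  59  60  60  58  58  58  58  58  59  60  60  58  61  59  60]
 [ 60  59  60  58  58  58  59  59  59  59  59  59  59  59  60  60  59]
 [ 60  60  58  58  58  59  57  59  60  58  59  58  59  59  60  59  59]
 [ 60  60  59  59  59  58  59  57  58  59  58  59  59  58  60  60  59]
 [ 62  60  60  58  58  58  58  58  58  58  59  60  60  60  59  60  59]
 [ 60  59  60  57  59  58  58  58  80  87  57  60  60  61  59  60  60]
 [ 59  59  59  58  58  57  60  92 163 186 126  58  59  59  59  60  58]
 [ 58  60  60  58  66  78 129 193 228 235 200 103  59  59  59  60  61]
 [ 61  60  60  59  93 174 227 238 241 240 234 195 123  92  90  82  70]
 [ 59  60  61  65 107 220 244 242 242 241 242 239 206 125 129 124 116]
 [ 59  60  59  72 110 182 237 244 242 241 243 240 198 132 146 146 145]
 [ 58  58  59  82 123 126 175 238 243 242 238 189  90 122 147 146 144]
 [ 59  59  59 102 139 128  89 172 227 223 182  75  79 106 138 14
[... 984 characters left out ...]
219 150 129 135 244 245 245 245 248 252 142  58  51  53  54]
 [198 230 176 132 122 120 241 244 241 241 244 247 150  66  51  54  52]
 [ 99 111 118 119  97  80 146 238 242 242 244 245 186  90  53  53  54]
 [ 84  87 110 103  71  65 105 243 246 253 253 252 227 116  57  52  54]
 [ 75  85 100  81  61  69  76 132 132 142 144 143 123  71  53  54  54]
 [ 56  65  84  66  60  73  83 107 110 110 111 115  90  61  53  55  54]
 [ 55  56  60  56  61  75  96 118 120 120 121 120  82  57  53  54  53]
 [ 55  56  57  56  63  76 102 120 123 122 122 121  83  59  54  55  54]
 [ 33  50  56  58  68  79 119 125 122 122 122 119  73  54  56  55  55]
 [ 28  32  52  55  68  74 118 123 122 121 121 107  67  54  55  54  55]]
```

step_arm --deltas '[{"dp": [0.33,-0.91,0],"twist": 0},{"dp": [0.33,-0.91,0],"twist": 0},{"dp": [0.33,-0.91,0],"twist": 0},{"dp": [0.33,-0.91,0],"twist": 0},{"dp": [0.33,-0.91,0],"twist": 0},{"dp": [0.33,-0.91,0],"twist": 0},{"dp": [0.33,-0.91,0],"twist": 0},{"dp": [0.33,-0.91,0],"twist": 0},{"dp": [0.33,-0.91,0],"twist": 0},{"dp": [0.33,-0.91,0],"twist": 0},{"dp": [0.33,-0.91,0],"twist": 0},{"dp": [0.33,-0.91,0],"twist": 0}]'

```text
time_s: 11.05
ee_pos: [0.6607, 0.184, 0.1794]
eef_rot: [3.142, 0.0, -0.0]
force: [0.3, -0.3, -0.3]
grip_width: 0.0004
grip_force: 0.0
```

step_arm --deltas '[{"dp": [0,0,0],"twist": 0},{"dp": [0,0,0.8],"twist": 0},{"dp": [0,0,0.9],"twist": 0},{"dp": [0,0,0.9],"twist": 0},{"dp": [0,0,0.7],"twist": 0},{"dp": [0,0,0.3],"twist": 0},{"dp": [0,0.2,0],"twist": 0},{"dp": [0,0.2,0],"twist": 0},{"dp": [0,0.1,0],"twist": 0},{"dp": [0,0.05,0],"twist": 0},{"dp": [0,0.05,0],"twist": 0}]'

```text
time_s: 12.15
ee_pos: [0.6611, 0.1585, 0.0369]
eef_rot: [-3.141, -0.002, -0.0]
force: [1.8, 3.6, 1.6]
grip_width: 0.0008
grip_force: 1.8
```

step_arm --deltas '[{"dp": [0,0.05,0],"twist": 0},{"dp": [0,0.05,0],"twist": 0},{"dp": [0,0,0],"twist": 0},{"dp": [0,0,0],"twist": 0}]'

```text
time_s: 12.55
ee_pos: [0.6602, 0.1542, 0.0352]
eef_rot: [3.141, 0.001, -0.0]
force: [0.3, 1.5, 1.2]
grip_width: 0.0003
grip_force: 0.7
```

```bash
python3 - <<'E'
from h import *
o=ctrl.get_obs();print(o["ee_pos"],o["force"])
im,D=grab("scene",2); print(np.degrees(armfit("scene",D,np.array([.580,.1313]))[0][2]))
E
```

```text
[0.66017617 0.15424206 0.03521859] [0.33764223 1.53352184 1.16914428]
-2.385514362045159
```

step_arm --deltas '[{"dp": [0,0.025,0],"twist": 0},{"dp": [0,0.025,0],"twist": 0},{"dp": [0,0.025,0],"twist": 0},{"dp": [0,0.02,0],"twist": 0},{"dp": [0,0,0],"twist": 0},{"dp": [0,0,0],"twist": 0},{"dp": [0,-0.05,0],"twist": 0},{"dp": [0,-0.3,0],"twist": 0},{"dp": [0,-0.3,0],"twist": 0},{"dp": [0,0,-0.9],"twist": 0},{"dp": [0,0,-0.9],"twist": 0},{"dp": [0,0,-0.9],"twist": 0}]'

```text
time_s: 13.85
ee_pos: [0.66, 0.1778, 0.1447]
eef_rot: [3.141, 0.0, 0.001]
force: [-0.2, 0.2, 0.3]
grip_width: 0.0005
grip_force: 0.0
```

step_arm --deltas '[{"dp": [-0.3,0.8,-0.9],"twist": 0},{"dp": [-0.4,0.9,0],"twist": 0},{"dp": [-0.4,0.9,0],"twist": 0},{"dp": [-0.4,0.9,0],"twist": 0},{"dp": [-0.4,0.9,0],"twist": 0},{"dp": [-0.4,0.9,0],"twist": 0},{"dp": [-0.4,0.9,0],"twist": 0},{"dp": [-0.4,0.9,0],"twist": 0},{"dp": [-0.4,0.9,0],"twist": 0},{"dp": [-0.4,0.9,0],"twist": 0},{"dp": [-0.4,0.9,0],"twist": 0},{"dp": [-0.3,0.5,0],"twist": 0}]'

```text
time_s: 15.05
ee_pos: [0.4758, -0.2369, 0.1797]
eef_rot: [3.141, -0.0, -0.001]
force: [0.7, 0.5, -0.6]
grip_width: 0.0004
grip_force: 0.0
```

```bash
python3 - <<'E'
from h import *
h0=np.array([.577,.1315]); o=ctrl.get_obs();print(o["ee_pos"],o["time_s"])
for n in("top","scene"):
    im,D=grab(n,5); p,k=armfit(n,D,h0); print(n,p[:2].round(4),np.degrees(p[2]).round(2),k)
    cv2.imwrite(f"pics/f_{n}.png",im[:,:,::-1])
    c=cv2.imread(f"pics/f_{n}.png")
    if n=="top": cv2.imwrite("pics/f.png",cv2.resize(c[110:250,205:375],None,fx=4,fy=4,interpolation=3))
    # knob, pivot
    P=cloud(n,D); m=(P[...,2]>.072)&(P[...,2]<.1)&(abs(P[...,0]-.505)<.03)&(abs(P[...,1]+.107)<.03); print("knob",P[m].mean(0).round(4),m.sum())
E
```

```text
[ 0.47578253 -0.23687962  0.17967262] 15.05
top [0.5746 0.1316] -6.74 799
knob [ 0.5009 -0.107   0.084 ] 36
scene [0.5802 0.1313] -6.79 554
knob [ 0.5068 -0.1085  0.0811] 44[ WARN:0@2.402] global loadsave.cpp:1063 imwrite_ Unsupported depth image for selected encoder is fallbacked to CV_8U.
```

View pics/f.png

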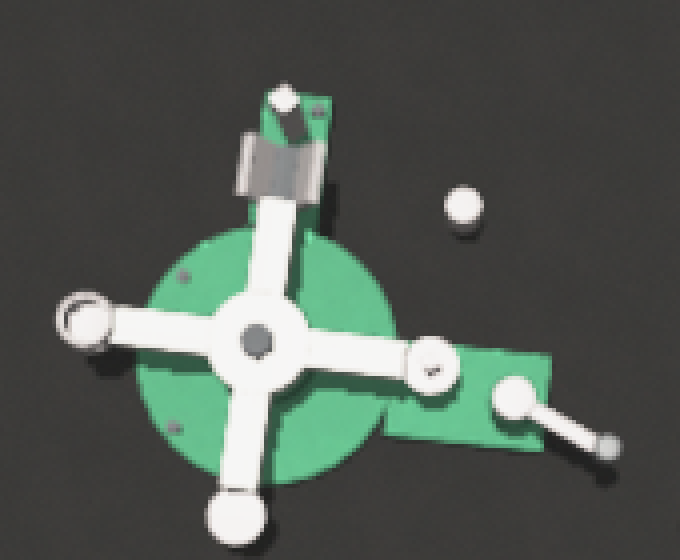

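```bash
python3 - <<'E'
from h import *
def s(p): return 260+(p[0]+.5)/4-.5,130+(p[1]+.5)/4-.5
im=cv2.imread("pics/f_scene.png").astype(int)
a=back("scene",*s((595,372)),.013);b=back("scene",*s((568,397)),.013);h=np.array([.5800,.1311]);print(a,b,np.hypot(*(a-b)[:2]))
d=(a+b)[:2]/2-h; print("screws dir",np.degrees(np.arctan2(d[1],d[0])),np.hypot(*d))
for n,h in(("top",[.5745,.13165]),("scene",[.5801,.1311])):
    im=cv2.imread(f"pics/f_{n}.png").astype(int); B,G,R=im[...,0],im[...,1],im[...,2]
    m=(G>R+40)&(G>B+15)
    # resample to world grid at z=.012
    xs=np.arange(.50,.80,.001); ys=np.arange(.0,.26,.001); X,Y=np.meshgrid(xs,ys,indexing="ij")
    c,_=cal(n); T=np.array(c["world_to_cam"]); Q=np.stack([X,Y,0*X+.012],-1)@T[:3,:3].T+T[:3,3]
    U=(c["fx"]*Q[...,0]/Q[...,2]+c["cx"]).astype(np.float32);V=(c["fy"]*Q[...,1]/Q[...,2]+c["cy"]).astype(np.float32)
    M=cv2.remap(m.astype(np.float32),U,V,cv2.INTER_LINEAR)
    e=[]
    for x in np.arange(.68,.755,.005):
        row=M[int(round((x-.5)/.001))]; i=np.where((row>.5)&(abs(ys-.115)<.05))[0]
        if len(i): e.append((x,ys[i[0]],ys[i[-1]]))
    e=np.array(e); print(n,"\n",e.round(3).tolist())
    for j in(1,2): print(" edge dir",np.degrees(np.arctan(np.polyfit(e[:,0],e[:,j],1)[0])).round(2))
    mid=(e[:,1]+e[:,2])/2; print(" mid dir from hub",np.degrees(np.arctan2(mid-h[1],e[:,0]-h[0])).round(2))
E
```

```text
[0.76177083 0.13308791 0.013     ] [0.7581622  0.10102366 0.013     ] 0.03226668245617157
screws dir -4.462200488073956 0.18051367366295018
top 
 [[0.68, 0.144, 0.149], [0.685, 0.144, 0.149], [0.735, 0.122, 0.134], [0.74, 0.092, 0.141], [0.745, 0.092, 0.141], [0.75, 0.089, 0.141]]
 edge dir -38.07
 edge dir -8.38
 mid dir from hub [ 8.01  7.65 -1.3  -5.23 -5.08 -5.42]
scene 
 [[0.71, 0.142, 0.143], [0.715, 0.092, 0.144], [0.72, 0.093, 0.143], [0.725, 0.094, 0.139], [0.73, 0.093, 0.13], [0.735, 0.092, 0.103], [0.74, 0.091, 0.104], [0.745, 0.09, 0.108], [0.75, 0.09, 0.14]]
 edge dir -36.25
 edge dir -37.95
 mid dir from hub [  5.02  -5.55  -5.35  -5.75  -7.45 -12.24 -11.87 -11.02  -5.41]
```

The index direction comes out at about -5.1° by every method and the arm is at -6.75°. It overshot slightly, so I'll nudge it back by pushing on the robot side of the pin arm.

step_arm --deltas '[{"dp": [0.15,-0.9,0],"twist": 0},{"dp": [0.15,-0.9,0],"twist": 0},{"dp": [0.15,-0.9,0],"twist": 0},{"dp": [0.15,-0.9,0],"twist": 0},{"dp": [0.15,-0.9,0],"twist": 0},{"dp": [0.15,-0.9,0],"twist": 0},{"dp": [0.15,-0.9,0],"twist": 0},{"dp": [0.15,-0.85,0],"twist": 0},{"dp": [0,0,0],"twist": 0},{"dp": [0,0,0.8],"twist": 0},{"dp": [0,0,0.9],"twist": 0},{"dp": [0,0,0.9],"twist": 0}]'

```text
time_s: 16.75
ee_pos: [0.5243, 0.0504, 0.0745]
eef_rot: [3.141, -0.001, 0.0]
force: [0.5, 0.2, -0.4]
grip_width: 0.0004
grip_force: 0.0
```

step_arm --deltas '[{"dp": [0,0,0.7],"twist": 0},{"dp": [0,0,0.3],"twist": 0},{"dp": [0.2,0,0],"twist": 0},{"dp": [0.15,0,0],"twist": 0},{"dp": [0.05,0,0],"twist": 0},{"dp": [0.03,0,0],"twist": 0},{"dp": [0,0,0],"twist": 0}]'

```text
time_s: 17.45
ee_pos: [0.542, 0.0506, 0.0361]
eef_rot: [-3.142, -0.001, -0.0]
force: [-0.3, -0.6, 0.5]
grip_width: 0.0003
grip_force: 0.0
```

```bash
cat > m.py <<'E'
from h import *
h0=np.array([.577,.1315]); o=ctrl.get_obs();print(o["ee_pos"],o["force"],o["time_s"])
for n in("top","scene"):
    im,D=grab(n,2); p,k=armfit(n,D,h0); print(n,p[:2].round(4),np.degrees(p[2]).round(2),k)
E
python3 m.py
```

```text
[0.54195792 0.0506412  0.03609059] [-0.32836674 -0.60977528  0.52686248] 17.45
top [0.5718 0.1365] -9.53 409
scene [0.5789 0.1327] -7.8 467
```

```bash
cat > v.py <<'E'
from h import *
o=ctrl.get_obs();print(o["ee_pos"],o["force"],o["time_s"])
im,D=grab("scene",2); P=cloud("scene",D); d=P[...,:2]-[.5801,.1312]; r=np.hypot(d[...,0],d[...,1]); a=np.degrees(np.arctan2(d[...,1],d[...,0]))
m=(P[...,2]>.061)&(P[...,2]<.073)&(abs(a+5.5)<17)&(r>.06)&(r<.1)
p=np.polyfit(d[m][:,0],d[m][:,1],1); print(m.sum(),"mean",a[m].mean().round(2),"med",np.median(a[m]).round(2))
E
python3 v.py
```

```text
[0.54152024 0.05063581 0.03562378] [-0.50536431  0.57890731  0.07495885] 17.65
103 mean -6.22 med -6.44
```

step_arm --deltas '[{"dp": [0.025,0,0],"twist": 0},{"dp": [0.025,0,0],"twist": 0},{"dp": [0.025,0,0],"twist": 0},{"dp": [0,0,0],"twist": 0}]'

```text
time_s: 18.15
ee_pos: [0.5445, 0.0505, 0.0353]
eef_rot: [3.141, 0.0, -0.0]
force: [-3.6, -1.6, 1.2]
grip_width: 0.0005
grip_force: 1.0
```

```bash
python3 v.py
```

```text
[0.54450831 0.05050755 0.03533393] [-3.58127075 -1.60572712  1.18391065] 18.15
99 mean -5.23 med -5.26
```

step_arm --deltas '[{"dp": [0.012,0,0],"twist": 0},{"dp": [0.012,0,0],"twist": 0},{"dp": [0,0,0],"twist": 0}]'

```text
time_s: 18.55
ee_pos: [0.5455, 0.0506, 0.0354]
eef_rot: [3.142, 0.0, -0.0]
force: [-2.0, -1.0, 0.5]
grip_width: 0.0004
grip_force: 1.3
```

```bash
python3 v.py
```

```text
[0.54548204 0.05058472 0.03535346] [-1.95555078 -1.04087805  0.4718381 ] 18.55
100 mean -4.56 med -4.4
```

step_arm --deltas '[{"dp": [-0.05,0,0],"twist": 0},{"dp": [-0.3,0,0],"twist": 0},{"dp": [-0.4,0,0],"twist": 0},{"dp": [0,0,-0.8],"twist": 0},{"dp": [0,0,-0.9],"twist": 0},{"dp": [0,0,-0.9],"twist": 0},{"dp": [-0.3,0.7,-0.5],"twist": 0},{"dp": [-0.3,0.9,0],"twist": 0},{"dp": [-0.3,0.9,0],"twist": 0},{"dp": [-0.3,0.9,0],"twist": 0},{"dp": [-0.3,0.9,0],"twist": 0},{"dp": [-0.3,0.9,0],"twist": 0}]'

```text
time_s: 19.85
ee_pos: [0.4432, -0.1587, 0.1599]
eef_rot: [3.141, -0.002, 0.0]
force: [0.1, -0.2, 0.3]
grip_width: 0.0006
grip_force: 0.0
```

step_arm --deltas '[{"dp": [0,0.9,0],"twist": 0},{"dp": [0,0.7,0],"twist": 0},{"dp": [0,0,0],"twist": 0}]'

```text
time_s: 20.15
ee_pos: [0.4435, -0.224, 0.1597]
eef_rot: [3.141, -0.001, -0.003]
force: [-1.4, -0.5, -0.3]
grip_width: 0.0006
grip_force: 0.0
```

```bash
python3 m.py
```

```text
[ 0.44352063 -0.22398033  0.15965228] [-1.42101639 -0.45482166 -0.29534909] 20.15
top [0.5745 0.1317] -4.95 793
scene [0.58   0.1312] -5.04 553
```

Both views now give about -5.0°, so the vee arm is on the post. Now the lever.

step_arm --deltas '[{"dp": [0.2,-0.9,0],"twist": 0},{"dp": [0.2,-0.9,0],"twist": 0},{"dp": [0.19,-0.95,0],"twist": 0},{"dp": [0,0,0],"twist": 0},{"dp": [0,0,0.8],"twist": 0},{"dp": [0,0,0.9],"twist": 0},{"dp": [0,0,0.5],"twist": 0},{"dp": [0,0,0.29],"twist": 0},{"dp": [0,0,0],"twist": 0}]'

```text
time_s: 21.25
ee_pos: [0.4666, -0.1111, 0.059]
eef_rot: [-3.141, 0.002, 0.0]
force: [-0.4, 0.5, 0.4]
grip_width: 0.0003
grip_force: 0.0
```

step_arm --deltas '[{"dp": [0.2,0,0],"twist": 0},{"dp": [0.2,0,0],"twist": 0},{"dp": [0.2,0,0],"twist": 0},{"dp": [0.2,0,0],"twist": 0},{"dp": [0.2,0,0],"twist": 0},{"dp": [0.2,0,0],"twist": 0},{"dp": [0.2,0,0],"twist": 0},{"dp": [0.2,0,0],"twist": 0},{"dp": [0.1,0,0],"twist": 0}]'

```text
time_s: 22.15
ee_pos: [0.536, -0.1112, 0.0599]
eef_rot: [-3.141, -0.0, 0.0]
force: [-3.2, 0.4, 0.8]
grip_width: 0.0003
grip_force: 1.2
```

step_arm --deltas '[{"dp": [0.1,0,0],"twist": 0},{"dp": [0.05,0,0],"twist": 0},{"dp": [0,0,0],"twist": 0}]'

```text
time_s: 22.45
ee_pos: [0.5413, -0.1113, 0.0598]
eef_rot: [-3.142, -0.0, 0.0]
force: [-0.1, 0.2, 0.1]
grip_width: 0.0003
grip_force: 0.0
```

step_arm --deltas '[{"dp": [0.06,0,0],"twist": 0},{"dp": [0.06,0,0],"twist": 0},{"dp": [0,0,0],"twist": 0}]'

```text
time_s: 22.75
ee_pos: [0.546, -0.1112, 0.0598]
eef_rot: [-3.141, 0.0, 0.0]
force: [-1.9, 2.5, -0.2]
grip_width: 0.0007
grip_force: 1.0
```

step_arm --deltas '[{"dp": [0.06,0,0],"twist": 0},{"dp": [0.06,0,0],"twist": 0}]'

```text
time_s: 22.95
ee_pos: [0.5504, -0.1113, 0.0597]
eef_rot: [-3.141, 0.001, 0.0]
force: [-17.3, 2.5, 5.9]
grip_width: 0.0007
grip_force: 8.8
```

step_arm --deltas '[{"dp": [0.06,0,0],"twist": 0},{"dp": [0.04,0,0],"twist": 0}]'

```text
time_s: 23.15
ee_pos: [0.551, -0.1113, 0.0594]
eef_rot: [-3.14, 0.011, 0.0]
force: [-42.0, 3.0, 24.9]
grip_width: 0.0006
grip_force: 21.1
```

The force jumped to 42 N with almost no more travel, so the lever is on its stop. I'll back out and check.

step_arm --deltas '[{"dp": [-0.1,0,0],"twist": 0},{"dp": [-0.2,0,0],"twist": 0},{"dp": [-0.4,0,0],"twist": 0},{"dp": [-0.3,0,0],"twist": 0},{"dp": [0,0,-0.8],"twist": 0},{"dp": [0,0,-0.9],"twist": 0},{"dp": [0,0,-0.8],"twist": 0},{"dp": [-0.3,0.8,0],"twist": 0},{"dp": [-0.3,0.9,0],"twist": 0},{"dp": [-0.3,0.9,0],"twist": 0},{"dp": [0,0.7,0],"twist": 0},{"dp": [0,0,0],"twist": 0}]'

```text
time_s: 24.35
ee_pos: [0.4784, -0.2464, 0.1601]
eef_rot: [3.14, -0.001, -0.003]
force: [-0.0, -0.1, -0.9]
grip_width: 0.0006
grip_force: 0.0
```

```bash
python3 m.py; python3 - <<'E'
from h import *
im,D=ctrl.camera("top"); cv2.imwrite("pics/g.png",cv2.resize(im[110:250,205:375,::-1],None,fx=4,fy=4,interpolation=3))
P=cloud("top",D); m=(P[...,2]>.072)&(P[...,2]<.1)&(abs(P[...,0]-.567)<.04)&(abs(P[...,1]+.107)<.03); k=P[m].mean(0); print("knob",k.round(4),m.sum(), "lever deg",np.degrees(np.arctan2(k[1]+.0439,k[0]-.5379)))
E
```

```text
[ 0.47840904 -0.24641501  0.16006513] [-0.03961071 -0.08804767 -0.87094726] 24.35
top [0.5746 0.1318] -4.97 794
scene [0.5803 0.1312] -5.04 549
knob [ 0.5663 -0.1101  0.0832] 37 lever deg -66.81138225903217
```

View pics/g.png

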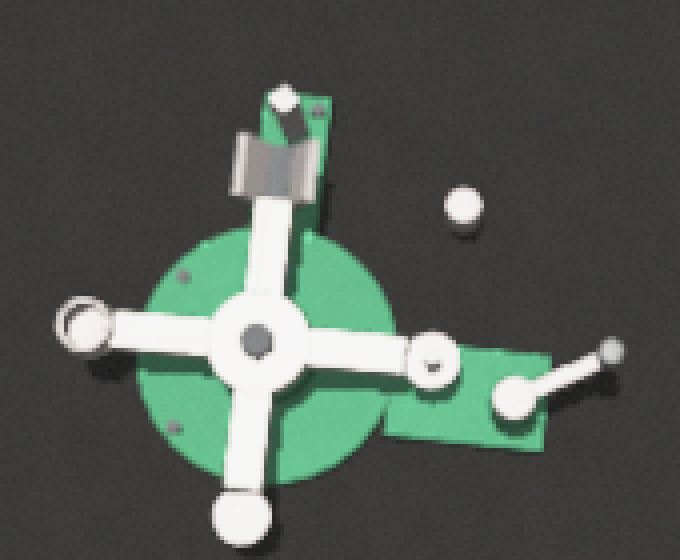

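The lever swung about 52° from a slightly advanced start and stopped hard at its stop, with the knob now at (612,352). The vee arm is still on the post line, and the parts in view have not moved.

```bash
python3 -c "
from station import ctrl
print(ctrl.hand_in())"
```

```text
the job is handed in; nothing more can be done
None
```

I handed the job in with the vee arm pointing at the index post (within about 0.2° by both cameras) and the lock lever pushed hard against its stop; the verdict wasn't returned. The last look was a close-up of the fixture, so I didn't re-check the loose parts outside it.

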